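# Pass the model hull through the beam gauge

### The job

Check the width of the wooden model boat hull: push it along the bench, bow first, through the narrow gap between the two steel gauge posts, and on until the whole hull lies inside the green rectangle printed behind them. Only push it, never lift or tip it, and leave the glue bottle, the paint jar and the mug where they stand.

Things in the scene. Friction and masses are not known exactly. Their poses are not given: they have to be found in the camera images.
- hull: loose wooden boat hull, 115 mm long, 60 wide, 36 high, about 0.12 kg, flat bottom, upright sides. White deckhouse 36 x 30 x 12 mm on deck, its centre 12 mm behind the origin. Origin on the underside, on the centre line; x to the bow, y left, z up. Flat stern at x = -55 mm, sides parallel to x = +10, then curving in to the bow at x = +60. Centre of mass at x about -4 mm. Stays where it is left
- hull_bow (a point): point of the hull's bow (hull x = +60, y = 0 mm), 18 mm above its underside. From the parallel sides (30 mm off the centre line at hull x = +10) the bow narrows to 27 mm off it at x = +26, 18 at +42 and 7 at +54
- hull_stern_left (a point): left rear corner of the hull (hull x = -55, y = +30 mm), 18 mm above its underside
- hull_stern_right (a point): right rear corner of the hull (hull x = -55, y = -30 mm), 18 mm above its underside
- gauge: fixed beam gauge: two upright round steel posts, 30 mm diameter, 45 mm high, axes at gauge y = -47.5 and +47.5 mm: the gap is 65 mm. Grey foot plates 6 mm high outside them (|y| 53 to 104, |x| under 25 mm). Origin on the bench midway between the posts; x is the way the hull must go through, y left of that, z up. The hull starts at gauge x -190 to -140 mm, bow roughly to the gap
- bay (a point): centre of the green rectangle printed on the flat paper sheet behind the posts (gauge x = +102, y = 0, z = 0), same axes as the gauge; the rectangle is 160 mm long (gauge x +22 to +182 mm) and 110 mm wide (y -55 to +55 mm). The paper is not felt by things sliding over it
- glue: yellow glue bottle with red cap, standing, 44 mm diameter, 100 mm high, loose; origin at the centre of its underside; leave alone
- paint: blue paint jar with white lid, standing, 52 mm diameter, 55 mm high, loose; origin at the centre of its underside; leave alone
- mug: blue mug, standing, 76 mm diameter, 100 mm high, handle on its own +y side, loose; origin at the centre of its underside; leave alone

How it is judged (in metres and radians):
On the way:
1. the hull, bow leading, is half-way through the gap between the posts, flat on the bench (x of hull in the frame of gauge between -0.025 and 0.025 m and y of hull in the frame of gauge between -0.008 and 0.008 m and x of hull_bow in the frame of gauge above 0.03 m and height (world z) of hull below 0.005 m and angle between hull's own z axis and vertical below 0.08 rad), for 0.05 s.
At the end, for the whole second after the job is handed in: The bow point and both stern corners lie within the green rectangle (160 x 110 mm), and the hull is flat on the bench (underside origin below 5 mm, tilt below 0.08 rad) and at rest (under 10 mm/s) (x of hull_bow in the frame of gauge between 0.022 and 0.182 m and y of hull_bow in the frame of gauge between -0.055 and 0.055 m and x of hull_stern_left in the frame of gauge between 0.022 and 0.182 m and y of hull_stern_left in the frame of gauge between -0.055 and 0.055 m and x of hull_stern_right in the frame of gauge between 0.022 and 0.182 m and y of hull_stern_right in the frame of gauge between -0.055 and 0.055 m and height (world z) of hull below 0.005 m and angle between hull's own z axis and vertical below 0.08 rad and linear speed of hull below 0.01 m/s); the robot touches nothing.
It fails at once if the hull is lifted more than 8 mm off the bench or tipped by more than 0.2 rad (height (world z) of hull above 0.008 m or angle between hull's own z axis and vertical above 0.2 rad).
It fails at once if the glue bottle is moved by more than 15 mm or tipped by more than 0.3 rad (distance of glue from where it was at the start of the episode above 0.015 m or angle between glue's own z axis and vertical above 0.3 rad).
It fails at once if the paint jar is moved by more than 15 mm or tipped by more than 0.3 rad (distance of paint from where it was at the start of the episode above 0.015 m or angle between paint's own z axis and vertical above 0.3 rad).
It fails at once if the mug is moved by more than 15 mm or tipped by more than 0.3 rad (distance of mug from where it was at the start of the episode above 0.015 m or angle between mug's own z axis and vertical above 0.3 rad).
It also fails if it takes over 59 s, if anything falls off the work surface, if the arm or the gripper's body presses on something with over 40 N, if the wrist force passes 120 N, or if a joint passes its speed limit or range.

### The arm

A 6-joint arm with a two-finger parallel gripper is mounted at the origin on the work surface. World frame = base frame: x ahead of the robot, y to its left, z up, the work surface at z = 0. Lengths are in mm, angles in rad, forces in N, time in s.
With the tool pointing down it reaches from about 275 to 725 mm from the base axis. Payload 15.9 kg.
Tool frame: the origin (TCP) lies midway between the tips of the shut fingers; the grasp point (between the pads) lies 19 mm behind it; z points along the fingers, y is the direction in which the jaws open and shut (so a half turn about z gives the same grasp; the last joint's range is limited). The gripper opens to 85 mm and grips with 20 to 120 N. Pads are 22 mm wide; open, the fingers measure 114 mm over their backs; the gripper's body (76 mm by 85 mm) begins 54 mm behind the grasp point. The pads swing forward as they close: fully open they stand 13 mm farther back than shut.
Start: joints at [-1.134, 0.213, -0.034, 1.323, 0, 1.571], TCP at [211.513, -453.043, 231.306] pointing down, gripper open.
Joint ranges: [-2.98, 2.98], [-0.74, 1.72], [-1.14, 1.35], [-2.1, 2.04], [-1.57, 1.44], [-3.14, 3.14]. Speed limits (rad/s): [1.89, 1.89, 2.39, 2.57, 3.14, 3.14].

### API

Orientations are given as [roll, pitch, yaw] about the fixed x, y, z axes, in that order (R = Rz(yaw) Ry(pitch) Rx(roll)).
In Python, from station import robot, read_camera, camera_model, job_done gives the robot as it stands.
- The arm moves only by the shell command python3 -m inch 'ROWS' [OPENING] [FORCE]. ROWS is JSON, a list of rows, each a list of 2 entries, a list of its own where there are three numbers: the shift along the tool's x, y, z in mm, then the turn, a rotation vector about the tool's x, y, z in rad. A call has 1 to 20 rows; each row shifts and turns the commanded pose from where the row before left it, along the tool's axes as they then stand; what a row does not reach is not made up. A row lasts 1/12 s, in which the tool goes at most 41.7 mm and 7.16 degrees, less where a joint would pass 70% of its speed; a pose out of reach is approached as far as the arm can. A call with a gripper value outside its range is refused whole. OPENING is the opening in per cent of the stroke, from 0 (shut) to 100 (fully open), set as the call begins (- or left out, the last holds). The fingers move at their own pace and stop on an object; FORCE is the grip in N (left out, the last holds). Time passes only in rows, so rows that do not move let the fingers close. It gives the time, the measured TCP pose, the force and the opening at its end, in the units of the state.
- robot.state(): the state, without advancing time (a new reading comes with each control period).
- read_camera(name): name is "scene" or "top"; returns (picture, depth): 400x640x3 uint8, red, green, blue; 400x640 float32, mm along the optical axis (not along the pixel's ray), 0 where there is no reading.
- camera_model(name): a dict with "fx", "fy", "cx", "cy" (pixels), "k1" (the pictures are not rectified: a ray, as slopes to the right and down, at radius r is drawn at 1 + k1 r^2 times it, then the intrinsics apply), "rvec" (rotation vector, rad) and "tvec" (3), from world to camera coordinates, as OpenCV has them. Camera axes: x right, y down, z forward; pixel columns grow to the right and rows downward; lengths in mm; the calibration is good to about 2 mm. A picture is of the moment at which its call begins. camera_model takes no time and is no camera call.
- job_done(): hands the job in, once; it reports no verdict.
The state is a dict: "clock": time; "qpos": joint angles; "joint_velocities": joint speeds; "joint_efforts": joint torques, N m; "tcp_pos": TCP position; "ee_rot": TCP orientation; "wrist_force": force on the tool from outside, world axes, zero at the start; "ft_torque": the same for the moment, N m; "grip_width": opening from 0.0 (shut) to 1.0 (fully open).
Only numpy, scipy, OpenCV 4.12 (cv2) and the standard library are available. Lean on these libraries where they do the work, as an engineer would, in place of code of your own. Each camera call takes 0.05 s, during which the arm holds its last target.

## Working session

There is one attempt and no reset: what is moved stays moved. The work goes in short steps, Python scripts to look and compute and a shell command to move; the robot and the scene stay as the last step left them, time stands still between calls to the robot, and variables do not carry over. Pictures are saved under pics/ and viewed, and the job is handed in when it is done.

```bash
ls; mkdir -p pics; python3 - <<'E'
from station import robot, read_camera, camera_model
import cv2,numpy as np
for n in ("scene","top"):
    p,d=read_camera(n); cv2.imwrite(f"pics/{n}0.png",p[:,:,::-1]); np.savez(f"{n}0.npz",p=p,d=d); print(n,camera_model(n))
s=robot.state(); print(s['clock'],s['tcp_pos'],s['ee_rot'],s['grip_width'])
E
```

```text
pics
scene {'fx': 472.8522296107479, 'fy': 472.8522296107479, 'cx': 316.1450385722951, 'cy': 204.24636321873632, 'k1': -0.056483729633856346, 'rvec': array([ 2.1504138 ,  1.14280992, -0.4477142 ]), 'tvec': array([-379.69215839, -309.77695395, 1363.9940018 ])}
top {'fx': 505.27938543209007, 'fy': 505.27938543209007, 'cx': 322.45910466602317, 'cy': 205.81909615727264, 'k1': 0.008815822318818865, 'rvec': array([ 1.93804285, -2.27638414,  0.24000084]), 'tvec': array([131.25023155, 598.91554807, 885.05289222])}
0.1 [ 211.37253492 -452.77955099  230.86097319] [-3.14057130e+00  8.88663215e-06  4.36774666e-01] 1.0020536430406848
```

View pics/scene0.png

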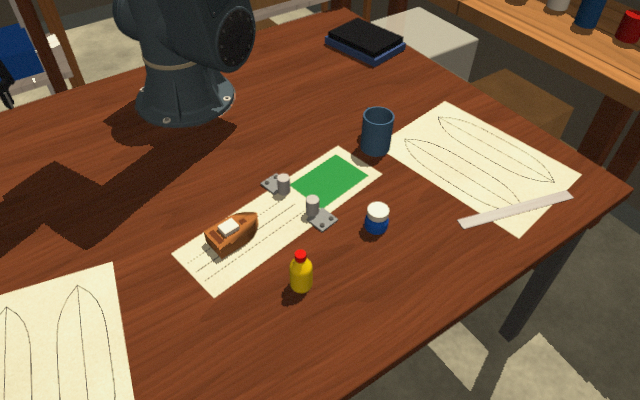

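View pics/top0.png

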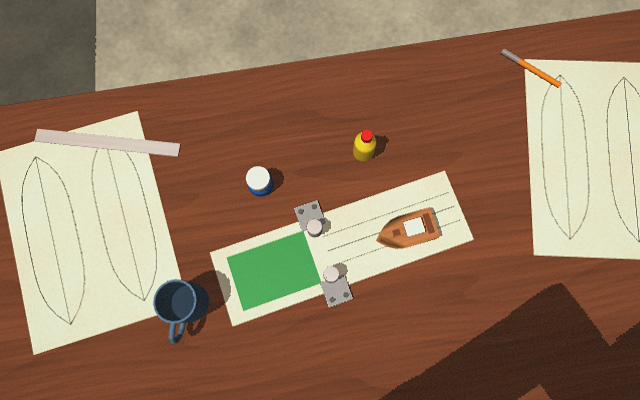

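The top view shows the hull at about (410,230) with its bow to the left. The posts are at (314,227) and (332,273), the green rectangle is centred near (275,271), and the mug at (180,300) lies just beyond it. Next I'll measure these.

```bash
cat > h.py <<'E'
import cv2,numpy as np
from station import camera_model
def cast(n,px,z):
    m=camera_model(n); R,_=cv2.Rodrigues(m['rvec']); t=m['tvec']
    K=np.array([[m['fx'],0,m['cx']],[0,m['fy'],m['cy']],[0,0,1.]])
    u=cv2.undistortPoints(np.array(px,float).reshape(-1,1,2),K,np.array([m['k1'],0,0,0.])).reshape(-1,2)
    r=np.c_[u,np.ones(len(u))]@R; c=-R.T@t
    s=(z-c[2])/r[:,2]; return c+s[:,None]*r
def big(mask,k=1):
    c,_=cv2.findContours(mask.astype(np.uint8),cv2.RETR_EXTERNAL,cv2.CHAIN_APPROX_NONE)
    return sorted(c,key=cv2.contourArea)[::-1][:k]
def green(n,p):
    h=cv2.cvtColor(p,cv2.COLOR_RGB2HSV)
    return big((h[...,0]>45)&(h[...,0]<80)&(h[...,1]>100)&(h[...,2]>60))[0]
def cloud(n,d,sel):
    # depth points
    m=camera_model(n); R,_=cv2.Rodrigues(m['rvec']); t=m['tvec']
    K=np.array([[m['fx'],0,m['cx']],[0,m['fy'],m['cy']],[0,0,1.]])
    v,u=np.nonzero(sel)
    q=cv2.undistortPoints(np.c_[u,v].astype(float).reshape(-1,1,2),K,np.array([m['k1'],0,0,0.])).reshape(-1,2)
    z=d[v,u][:,None]
    return (np.c_[q,np.ones(len(q))]*z-t)@R, np.c_[u,v]
E
python3 - <<'E'
from h import *
np.set_printoptions(suppress=True,precision=1)
for n in("scene","top"):
    f=np.load(n+"0.npz");p,d=f['p'],f['d']
    g=green(n,p); W=cast(n,g.reshape(-1,2),0)[:,:2].astype(np.float32)
    r=cv2.minAreaRect(W); print(n,"green",r, cv2.boxPoints(r).tolist())
    P,uv=cloud(n,d,d>0)
    img=np.full(d.shape,-99.);img[uv[:,1],uv[:,0]]=P[:,2]
    np.savez(n+"_P.npz",P=P,uv=uv)
    sel=(P[:,2]>8)&(P[:,2]<150)&(P[:,0]>150)&(P[:,0]<900)&(abs(P[:,1])<500)
    mk=np.zeros(d.shape,np.uint8);mk[uv[sel][:,1],uv[sel][:,0]]=1
    N,l,st,c=cv2.connectedComponentsWithStats(mk)
    for i in range(1,N):
        if st[i,4]>60:
            q=P[l[uv[:,1],uv[:,0]]==i]; print(st[i],"mean",q.mean(0),"zmax",np.percentile(q[:,2],[50,90,99]), "xy of top", q[q[:,2]>np.percentile(q[:,2],95)-6].mean(0))
E
```

```text
scene green ((513.5518798828125, 146.834228515625), (108.37882232666016, 157.64663696289062), 10.365462303161621) [[446.064453125, 214.62106323242188], [474.42919921875, 59.54719924926758], [581.039306640625, 79.04739379882812], [552.674560546875, 234.1212615966797]]
[ 361  106   33   49 1318] mean [488.4 307.   64.6] zmax [ 68.7  97.1 101.6] xy of top [481.3 314.   98.1]
[275 174  16  20 245] mean [492.2  34.3  32.1] zmax [36.1 45.3 47.7] xy of top [489.6  36.3  44.3]
[306 195  14  21 257] mean [586.8  51.1  33.8] zmax [38.1 45.5 47.1] xy of top [582.6  53.6  44.2]
[365 202  25  32 634] mean [698.3 140.2  40.8] zmax [48.3 55.7 57.2] xy of top [692.7 146.   54.5]
[ 204  212   54   46 1510] mean [ 557.5 -129.7   33.4] zmax [35.4 46.7 49.7] xy of top [ 552.  -133.5   47.2]
[289 250  24  43 786] mean [736.9 -75.1  58.5] zmax [ 62.5  98.  101.5] xy of top [728.6 -70.   99.1]
top green ((515.2193603515625, 147.47134399414062), (108.16643524169922, 158.48342895507812), 10.41435432434082) [[447.70294189453125, 215.6312713623047], [476.35125732421875, 59.75865936279297], [582.7357788085938, 79.31141662597656], [554.0874633789062, 235.18402099609375]]
[501  49  61  39 338] mean [ 849.1 -446.4   11.4] zmax [11.3 13.8 16.1] xy of top [ 849.5 -446.1   11.6]
[353 130  24  31 558] mean [717.3 -64.3  64.7] zmax [ 67.5  99.8 102.4] xy of top [724.9 -67.3  99.8]
[246 166  28  30 636] mean [684.8 146.5  46.5] zmax [53.9 56.8 58.5] xy of top [689.8 148.2  55.1]
[ 376  207   64   41 1679] mean [ 546.5 -123.    37.2] zmax [36.3 47.7 50.6] xy of top [ 549.  -130.8   47.9]
[306 218  16  19 228] mean [578.8  55.9  40.7] zmax [44.6 46.7 48.1] xy of top [580.1  55.5  45. ]
[323 266  16  17 212] mean [486.1  38.7  43.1] zmax [44.7 46.5 48.2] xy of top [487.   38.4  44.8]
[ 153  279   56   65 1610] mean [472.5 318.8  64.4] zmax [ 68.9  99.7 102.4] xy of top [479.7 315.8  99.4]
```

```bash
python3 - <<'E'
import cv2
p=cv2.imread('pics/top0.png'); cv2.imwrite('pics/crop0.png',cv2.resize(p[170:320,230:480],None,fx=3.2,fy=3.2,interpolation=cv2.INTER_CUBIC))
p=cv2.imread('pics/scene0.png'); cv2.imwrite('pics/crops0.png',cv2.resize(p[140:300,170:390],None,fx=3.6,fy=3.6,interpolation=cv2.INTER_CUBIC))
E
```

```text
(no output)
```

View pics/crop0.png

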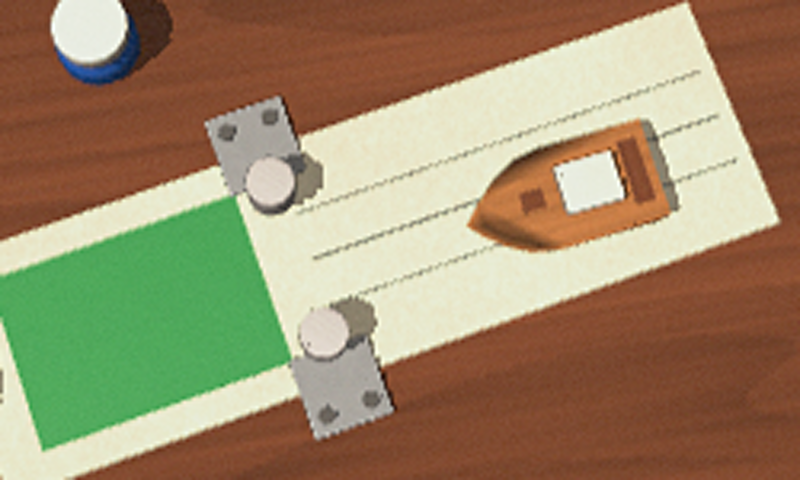

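View pics/crops0.png

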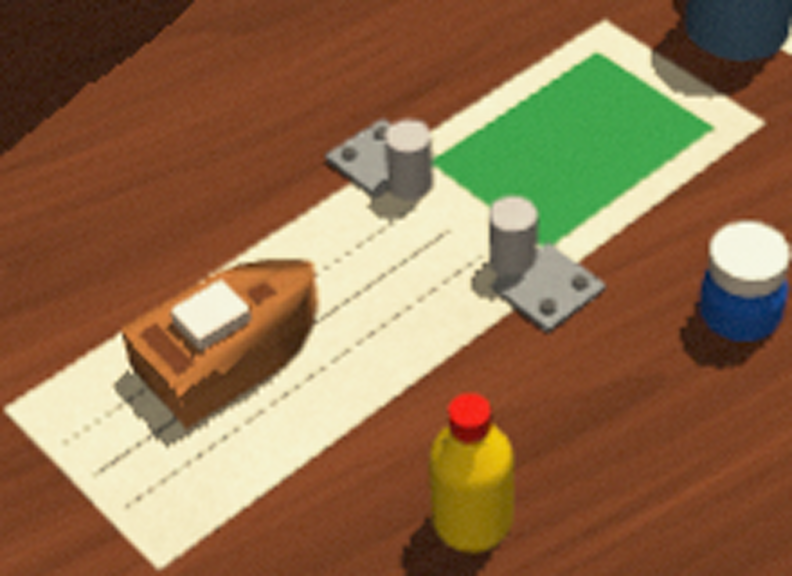

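```bash
cat >> h.py <<'E'
GO=np.array([533.2,46.9]); GY=np.deg2rad(100.4)
GX=np.array([np.cos(GY),np.sin(GY)]); GYv=np.array([-GX[1],GX[0]])
def gf(w): w=np.atleast_2d(w)[:,:2]-GO; return np.c_[w@GX,w@GYv]
def wf(g): return GO+g[0]*GX+g[1]*GYv
def hull(n,p,verbose=True):
    h=cv2.cvtColor(p,cv2.COLOR_RGB2HSV).astype(int)
    H,S,V=h[...,0],h[...,1],h[...,2]
    # white deckhouse: non-saturated bright blob surrounded by orange
    orange=((H>=6)&(H<=20)&(S>125)&(V>130)).astype(np.uint8)
    orange=cv2.morphologyEx(orange,cv2.MORPH_OPEN,np.ones((3,3)))
    c=big(orange)[0]
    return c
E
python3 - <<'E'
from h import *
np.set_printoptions(suppress=True,precision=1)
for n,o in (("top",(230,170)),):
    p=np.load(n+"0.npz")['p']; c=hull(n,p)
    print(cv2.boundingRect(c),cv2.contourArea(c))
    hull_=cv2.convexHull(c); m=np.zeros(p.shape[:2],np.uint8); cv2.fillPoly(m,[hull_],1)
    h=cv2.cvtColor(p,cv2.COLOR_RGB2HSV); w=(m>0)&(h[...,1]<40)&(h[...,2]>150)
    b=big(w)[0]; print("house area",cv2.contourArea(b))
    Wd=cast(n,b.reshape(-1,2),48)[:,:2].astype(np.float32); r=cv2.minAreaRect(Wd); print("house",r, gf(r[0]))
    for z in (36,):
        D=cast(n,hull_.reshape(-1,2),z); g=gf(D); print(np.c_[hull_.reshape(-1,2),g])
    q=p.copy(); cv2.drawContours(q,[hull_],-1,(0,0,255),1); cv2.drawContours(q,[b],-1,(255,0,0),1)
    cv2.imwrite('pics/hd0.png',cv2.resize(q[190:270,360:460,::-1],None,fx=6,fy=6,interpolation=cv2.INTER_NEAREST))
    for a,bb in(("glue",(724.9,-67.3)),("paint",(690,148)),("mug",(480,316))): print(a,gf(bb))
E
```

```text
(351, 234, 182, 57) 2300.0Traceback (most recent call last):
  File "<stdin>", line 8, in <module>
IndexError: list index out of range
```

```bash
python3 - <<'E'
s=open('h.py').read(); i=s.index('def hull('); s=s[:i]+'''
def hull(n,p,d,zlo=30):
    """deck mask from depth, deckhouse from colour; returns convex deck contour, house contour"""
    P,uv=cloud(n,d,d>0); g=gf(P)
    sel=(P[:,2]>zlo)&(P[:,2]<60)&(abs(g[:,1])<75)&(g[:,0]>-270)&(g[:,0]<220)
    post=(np.abs(np.abs(g[:,1])-47.5)<19)&(abs(g[:,0])<19)
    sel&=~post
    m=np.zeros(d.shape,np.uint8); m[uv[sel][:,1],uv[sel][:,0]]=1
    c=cv2.convexHull(big(m)[0])
    k=np.zeros(d.shape,np.uint8); cv2.fillPoly(k,[c],1)
    h=cv2.cvtColor(p,cv2.COLOR_RGB2HSV)
    b=big((k>0)&(h[...,1]<60)&(h[...,2]>150))[0]
    return c,b
def report(n,p,d,tag):
    np.set_printoptions(suppress=True,precision=1)
    c,b=hull(n,p,d)
    r=cv2.minAreaRect(cast(n,b.reshape(-1,2),48)[:,:2].astype(np.float32)); print("house world",r,"gauge",gf(r[0]))
    c2=c.reshape(-1,2); g=gf(cast(n,c2,36)); 
    bow=g[np.argmax(g[:,0])]; 
    ar=cv2.minAreaRect(g.astype(np.float32)); print("deck rect gauge",ar)
    print(np.c_[c2,g])
    q=p.copy(); cv2.drawContours(q,[c],-1,(0,0,255),1); cv2.drawContours(q,[b],-1,(255,0,0),1)
    x,y,w,hh=cv2.boundingRect(c); x0,y0=max(x-20,0),max(y-20,0)
    cv2.imwrite(f'pics/hd{tag}.png',cv2.resize(q[y0:y+hh+20,x0:x+w+20,::-1],None,fx=5,fy=5,interpolation=cv2.INTER_NEAREST)); print('crop origin',x0,y0)
'''; open('h.py','w').write(s)
E
python3 - <<'E'
from h import *
f=np.load('top0.npz'); report('top',f['p'],f['d'],'0')
for a,bb in(("glue",(724.9,-67.3)),("paint",(690,148)),("mug",(480,316))): print(a,gf(bb))
E
```

```text
house world ((548.4342651367188, -130.73875427246094), (30.02271270751953, 35.61936569213867), 6.780460357666016) gauge [[-177.5   17.1]]
deck rect gauge ((-163.5893096923828, 15.697183609008789), (60.599666595458984, 115.36959075927734), 86.85173797607422)
[[ 429.   207.  -222.2   -9.9]
 [ 430.   209.  -222.5   -5.6]
 [ 438.   232.  -220.    41.2]
 [ 439.   235.  -219.5   47.2]
 [ 438.   236.  -217.    48.4]
 [ 429.   239.  -198.7   48. ]
 [ 415.   243.  -170.7   46.2]
 [ 407.   245.  -154.9   44.6]
 [ 401.   246.  -143.5   42.6]
 [ 396.   246.  -134.5   39.4]
 [ 388.   244.  -121.6   30.8]
 [ 380.   240.  -110.    18.5]
 [ 377.   238.  -106.    13. ]
 [ 382.   228.  -121.9   -1.9]
 [ 388.   221.  -137.7  -10.8]
 [ 389.   220.  -140.2  -12. ]
 [ 399.   215.  -161.9  -14.7]
 [ 416.   210.  -196.4  -12.8]
 [ 423.   208.  -210.6  -12. ]
 [ 427.   207.  -218.6  -11.2]]
crop origin 357 187
glue [[-146.9 -167.9]]
paint [[  71.1 -172.5]]
mug [[274.3   3.7]]
```

View pics/hd0.png

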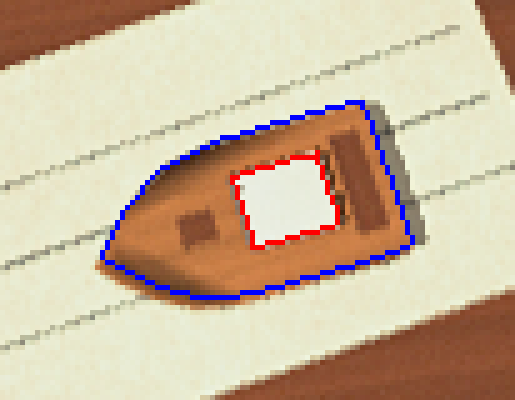

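Hull origin is at about gauge (-166, 16), yawed -3.4°. The deck measures 115.4 x 60.6 mm, which matches the given size. I'll push on the flat stern with two part-open fingers, outer width under 55 mm so they fit the gap. First I'll turn the tool to the hull's heading.

```bash
python3 -m inch '[[[0,0,0],[0,0,-0.114]],[[0,0,0],[0,0,-0.114]],[[0,0,0],[0,0,-0.114]],[[0,0,0],[0,0,-0.114]],[[0,0,0],[0,0,-0.114]],[[0,0,0],[0,0,-0.114]],[[0,0,0],[0,0,-0.114]],[[0,0,0],[0,0,-0.114]],[[0,0,0],[0,0,-0.114]],[[0,0,0],[0,0,-0.114]],[[0,0,0],[0,0,-0.114]],[[0,0,0],[0,0,0]]]' 22 20
```

```text
clock: 1.1
tcp_pos: [211.4, -452.9, 231.0]
ee_rot: [-3.141, -0.001, 1.697]
wrist_force: [0.6, 0.5, 0.4]
grip_width: 0.225
```

```bash
python3 -m inch '[[[14,26,8],[0,0,0]],[[14,26,8],[0,0,0]],[[14,26,8],[0,0,0]],[[14,26,8],[0,0,0]],[[14,26,8],[0,0,0]],[[14,26,8],[0,0,0]],[[14,26,8],[0,0,0]],[[14,26,8],[0,0,0]],[[14,26,8],[0,0,0]],[[14,26,8],[0,0,0]],[[14,26,8],[0,0,0]],[[14,26,8],[0,0,0]],[[14,26,8],[0,0,0]],[[14,26,8],[0,0,0]],[[0,0,0],[0,0,0]],[[0,0,0],[0,0,0]]]'
```

```text
clock: 2.43
tcp_pos: [549.8, -213.7, 118.3]
ee_rot: [-3.14, -0.001, 1.689]
wrist_force: [-0.8, -0.6, -0.0]
grip_width: 0.221
```

```bash
python3 -m inch '[[[0,3,20],[0,0,0]],[[0,3,20],[0,0,0]],[[2,3,20],[0,0,0]],[[0,0,20],[0,0,0]],[[0,0,10],[0,0,0]],[[0,0,10],[0,0,0]],[[0,0,10],[0,0,0]],[[0,0,0],[0,0,0]],[[0,0,0],[0,0,0]]]'
python3 - <<'E'
from station import read_camera,robot
import cv2,numpy as np
for n,(x,y,w,h) in (("scene",(140,120,220,165)),("top",(300,150,220,150))):
    p,d=read_camera(n); np.savez(f"{n}1.npz",p=p,d=d); cv2.imwrite(f'pics/{n}1.png',cv2.resize(p[y:y+h,x:x+w,::-1],None,fx=3.6,fy=3.6,interpolation=cv2.INTER_CUBIC))
print(robot.state()['tcp_pos'])
E
```

```text
clock: 3.18
tcp_pos: [558.0, -212.0, 9.5]
ee_rot: [-3.141, -0.0, 1.69]
wrist_force: [0.6, -0.2, 0.5]
grip_width: 0.22
[ 558.6136516  -212.09615592   10.20349757]
```

View pics/scene1.png

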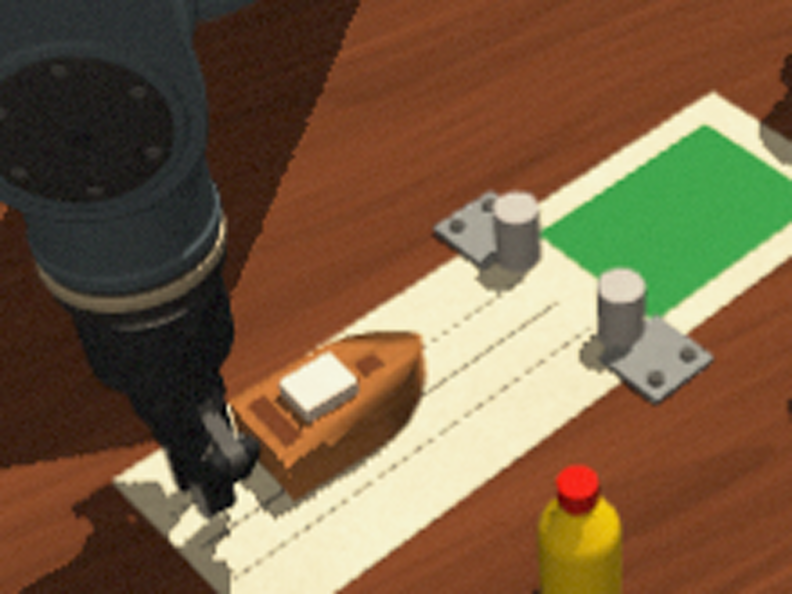

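View pics/top1.png

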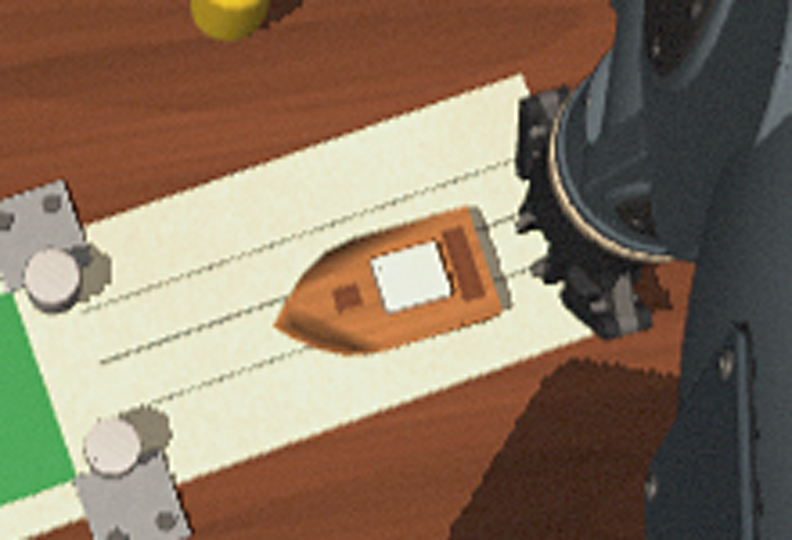

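The fingers are behind the stern and clear of it; the stern edge is at about (440,222) in the full top picture. I'll check from depth how wide the gripper is below post height.

```bash
python3 - <<'E'
from h import *
t=gf([558.6,-212.1])[0]; print("tcp gauge",t)
a=np.deg2rad(-3.5); ux=np.array([np.cos(a),np.sin(a)]); uy=np.array([-ux[1],ux[0]])
for n in("scene","top"):
    f=np.load(n+"1.npz"); P,uv=cloud(n,f['d'],f['d']>0); g=gf(P)-t; lx,ly=g@ux,g@uy
    for z in range(5,130,10):
        s=(P[:,2]>z)&(P[:,2]<z+10)&(lx<24)&(lx>-60)&(abs(ly)<80)
        if s.sum()>3: print(n,z,s.sum(),"x",np.percentile(lx[s],[1,99]),"y",np.percentile(ly[s],[1,99]))
f=np.load('top1.npz'); report('top',f['p'],f['d'],'1')
E
```

```text
tcp gauge [-259.33019723   21.77174326]
scene 5 15 x [-54.08173709  11.77196451] y [-77.84976696  10.02674393]
scene 15 40 x [-12.72681365   9.23606348] y [-24.15730721  14.3526751 ]
scene 25 45 x [-12.99911462   8.66401301] y [-24.9783492   14.49357423]
scene 35 16 x [-13.04477965  -9.88885955] y [-16.97987805  15.03521106]
scene 45 11 x [-14.92885507 -12.25645799] y [-22.05872216  35.19485068]
scene 55 56 x [-15.26478088   8.76084867] y [-44.6296687   37.48772167]
scene 65 38 x [-18.38841825  13.30797506] y [-49.82484388  40.02787918]
scene 75 85 x [-18.87731776  14.67281427] y [-55.32593819  19.50915916]
scene 85 55 x [-19.25986086  14.74023177] y [-61.95519713  18.26540206]
scene 95 88 x [-19.15819887  17.73441334] y [-65.95371212   7.87558317]
scene 105 155 x [-21.23653147  16.65911929] y [-64.60874721 -10.38567822]
scene 115 96 x [-20.85319051  15.08381238] y [-45.11829895 -12.82865202]
scene 125 50 x [-12.776054     8.01890725] y [-39.73364612 -28.77839163]
top 5 13 x [-51.91577113  12.71730583] y [-73.01220733  58.69996142]
top 15 22 x [ 2.09488279 11.47696368] y [-22.8247328
[... 1029 characters left out ...]
 429.   207.  -222.2   -9.9]
 [ 430.   209.  -222.5   -5.6]
 [ 438.   232.  -220.    41.2]
 [ 439.   235.  -219.5   47.2]
 [ 438.   236.  -217.    48.4]
 [ 432.   238.  -204.8   48.1]
 [ 419.   242.  -178.6   46.9]
 [ 408.   245.  -156.7   45.3]
 [ 401.   246.  -143.5   42.6]
 [ 397.   246.  -136.3   40.1]
 [ 392.   245.  -128.1   35.1]
 [ 386.   243.  -118.7   27.7]
 [ 380.   240.  -110.    18.5]
 [ 378.   238.  -107.8   13.6]
 [ 378.   236.  -109.1   10. ]
 [ 382.   228.  -121.9   -1.9]
 [ 388.   221.  -137.7  -10.8]
 [ 389.   220.  -140.2  -12. ]
 [ 399.   215.  -161.9  -14.7]
 [ 416.   210.  -196.4  -12.8]
 [ 423.   208.  -210.6  -12. ]
 [ 427.   207.  -218.6  -11.2]]
crop origin 358 187
```

Below z = 50 the gripper spans ±24 mm, and the knuckles begin at about z 52 with TCP at 10. So I'll ride at TCP z≈14. Next I'll close up to the stern.

```bash
python3 -m inch '[[[4,0,-2],[0,0,0]],[[5,0,-2],[0,0,0]],[[5,0,0],[0,0,0]],[[5,0,0],[0,0,0]],[[3,0,0],[0,0,0]],[[2,0,0],[0,0,0]],[[2,0,0],[0,0,0]],[[2,0,0],[0,0,0]],[[2,0,0],[0,0,0]],[[0,0,0],[0,0,0]],[[0,0,0],[0,0,0]]]'
cat > look.py <<'E'
import sys
from station import read_camera,robot
from h import *
t=sys.argv[1]; s=robot.state(); p,d=read_camera('top'); np.savez(f'top{t}.npz',p=p,d=d)
print('clock',s['clock'],'tcp',s['tcp_pos'],'gauge',gf(s['tcp_pos']),'yaw rel deg',np.rad2deg(s['ee_rot'][2]-GY),'F',s['wrist_force'])
cv2.imwrite(f'pics/top{t}.png',cv2.resize(p[150:320,210:460,::-1],None,fx=3.2,fy=3.2,interpolation=cv2.INTER_CUBIC))
c,b=hull('top',p,d)
r=cv2.minAreaRect(cast('top',b.reshape(-1,2),48)[:,:2].astype(np.float32)); (w,h),a=r[1],r[2]
g=gf(r[0])[0]; A=a+(90 if h>w else 0)-np.rad2deg(GY); A=(A+90)%180-90
th=np.deg2rad(A); o=g+12*np.array([np.cos(th),np.sin(th)])
print('house',sorted((w,h)),'hull yaw %.1f origin x %.1f y %.1f'%(A,*o))
G=gf(cast('top',c.reshape(-1,2),36)); print('bow (max x)',G[np.argmax(G[:,0])], 'y range',G[:,1].min(),G[:,1].max())
E
python3 look.py 2
```

```text
clock: 4.2
tcp_pos: [554.5, -182.0, 13.3]
ee_rot: [-3.142, -0.0, 1.691]
wrist_force: [0.3, -0.1, 0.1]
grip_width: 0.22
clock 4.2 tcp [ 554.5226587  -181.95277268   13.2839621 ] gauge [[-228.94220635   20.33994813]] yaw rel deg -3.5191641292982876 F [ 0.26579853 -0.14824935  0.08611965]
house [30.011415481567383, 35.614227294921875] hull yaw -3.6 origin x -161.9 y 16.1
bow (max x) [-103.48410626   14.11364358] y range -14.786472152804565 48.23166485384935
```

View pics/top2.png

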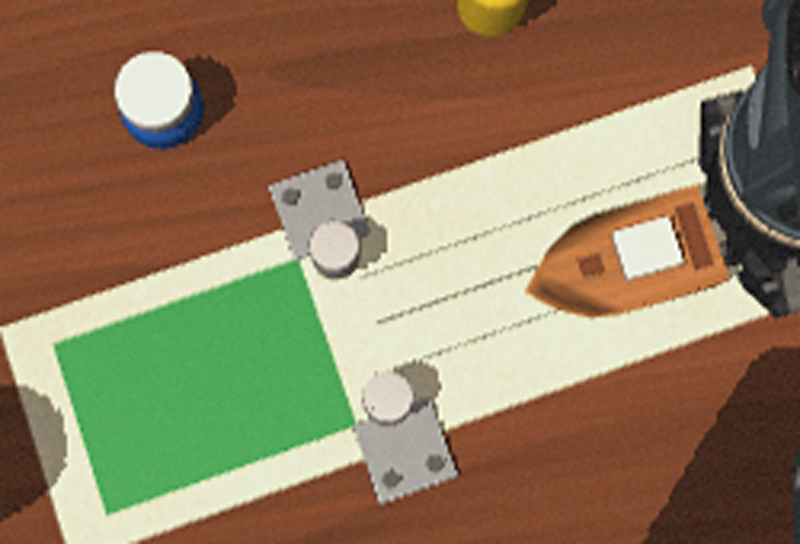

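Contact is made: the hull moved 4 mm and its bow is at crop pixel (527,290). Now I'll push while drifting to the right (gauge -y) and straightening gradually.

```bash
python3 -m inch '[[[3,0.4,0],[0,0,-0.0017]],[[3,0.4,0],[0,0,-0.0017]],[[3,0.4,0],[0,0,-0.0017]],[[3,0.4,0],[0,0,-0.0017]],[[3,0.4,0],[0,0,-0.0017]],[[3,0.4,0],[0,0,-0.0017]],[[3,0.4,0],[0,0,-0.0017]],[[3,0.4,0],[0,0,-0.0017]],[[3,0.5,0],[0,0,-0.0017]],[[3,0.5,0],[0,0,-0.0017]],[[3,0.5,0],[0,0,-0.0017]],[[3,0.5,0],[0,0,-0.0017]],[[2,0.3,0],[0,0,-0.0017]],[[1,0,0],[0,0,0]],[[0,0,0],[0,0,0]]]'
python3 look.py 3
```

```text
clock: 5.5
tcp_pos: [554.9, -142.4, 13.3]
ee_rot: [3.142, -0.0, 1.713]
wrist_force: [0.4, 0.5, -0.3]
grip_width: 0.217
clock 5.5 tcp [ 554.9121762  -142.35238895   13.30149468] gauge [[-190.06271404   12.80820241]] yaw rel deg -2.2436495572946304 F [ 0.44985681  0.4861558  -0.27850273]
house [30.00118637084961, 35.509124755859375] hull yaw -1.5 origin x -123.2 y 10.2
bow (max x) [-64.84590806   8.53216623] y range -21.022195514670916 41.4623801531063
```

View pics/top3.png

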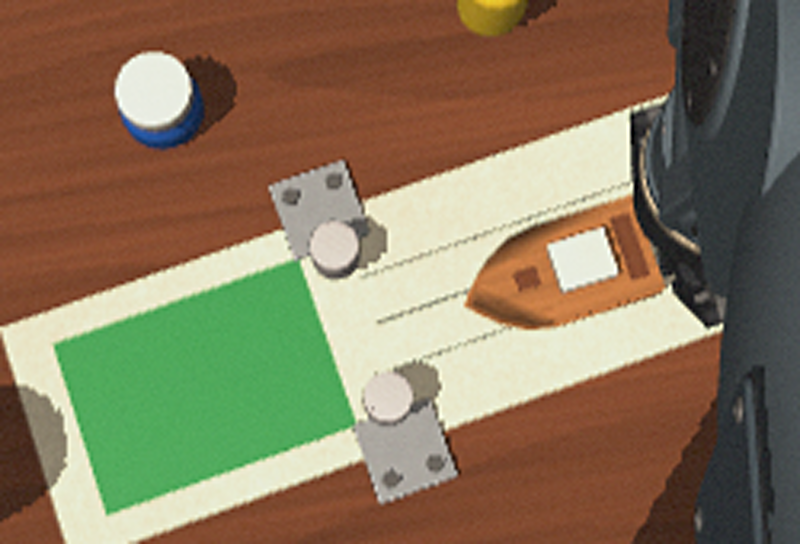

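Tracking is as predicted: the hull is stuck to the fingers at (-123, 10). I'll continue the same way.

```bash
python3 -m inch '[[[3,0.55,0],[0,0,-0.002]],[[3,0.55,0],[0,0,-0.002]],[[3,0.55,0],[0,0,-0.002]],[[3,0.55,0],[0,0,-0.002]],[[3,0.55,0],[0,0,-0.002]],[[3,0.55,0],[0,0,-0.002]],[[3,0.55,0],[0,0,-0.002]],[[3,0.55,0],[0,0,-0.002]],[[3,0.55,0],[0,0,-0.002]],[[3,0.55,0],[0,0,-0.002]],[[3,0.55,0],[0,0,-0.002]],[[3,0.55,0],[0,0,-0.002]],[[3,0.55,0],[0,0,-0.002]],[[3,0.55,0],[0,0,-0.002]],[[1,0.2,0],[0,0,-0.002]],[[0,0,0],[0,0,0]]]'
python3 look.py 4
```

```text
clock: 6.88
tcp_pos: [556.1, -98.6, 13.3]
ee_rot: [3.142, -0.0, 1.743]
wrist_force: [-0.5, -0.5, 0.3]
grip_width: 0.218
clock 6.8833 tcp [556.08066144 -98.55670639  13.32795774] gauge [[-147.19746409    3.75295448]] yaw rel deg -0.5071577020203104 F [-0.50258093 -0.53775826  0.29405835]
house [29.942541122436523, 35.516292572021484] hull yaw 0.1 origin x -80.4 y 3.0
bow (max x) [-22.73335065   1.68843572] y range -27.88636232292032 32.789672515272585
```

View pics/top4.png

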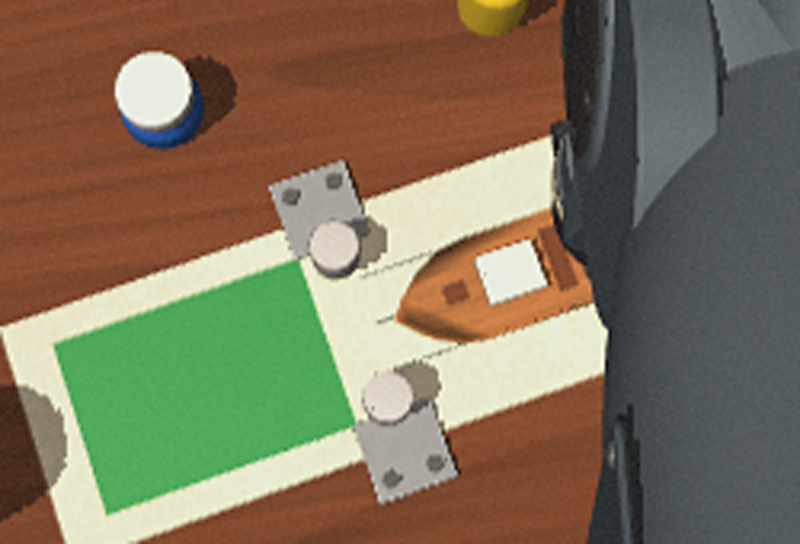

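```bash
python3 -m inch '[[[3,0.4,0],[0,0,-0.001]],[[3,0.4,0],[0,0,-0.001]],[[3,0.4,0],[0,0,-0.001]],[[3,0.4,0],[0,0,-0.001]],[[3,0.4,0],[0,0,-0.001]],[[3,0.4,0],[0,0,-0.001]],[[3,0.4,0],[0,0,-0.001]],[[3,0.3,0],[0,0,-0.001]],[[3,0.3,0],[0,0,0]],[[3,0.3,0],[0,0,0]],[[2,0.1,0],[0,0,0]],[[0,0,0],[0,0,0]],[[0,0,0],[0,0,0]]]'
python3 look.py 5; python3 - <<'E'
from station import read_camera
import cv2
p,d=read_camera('scene'); cv2.imwrite('pics/scene5.png',cv2.resize(p[120:285,170:390,::-1],None,fx=3.6,fy=3.6,interpolation=cv2.INTER_CUBIC))
E
```

```text
clock: 8.02
tcp_pos: [554.1, -66.6, 13.3]
ee_rot: [-3.142, -0.0, 1.751]
wrist_force: [-0.1, 0.1, 0.2]
grip_width: 0.224
clock 8.0167 tcp [554.1434455  -66.5890227   13.27871302] gauge [[-1.15405258e+02 -1.12434124e-01]] yaw rel deg -0.06634461549295738 F [-0.14574603  0.08235241  0.19533343]
house [29.969614028930664, 35.17728805541992] hull yaw -1.0 origin x -48.6 y -0.6
bow (max x) [10.30001603 -1.95166943] y range -31.34829328984611 29.26618229023366
```

View pics/top5.png

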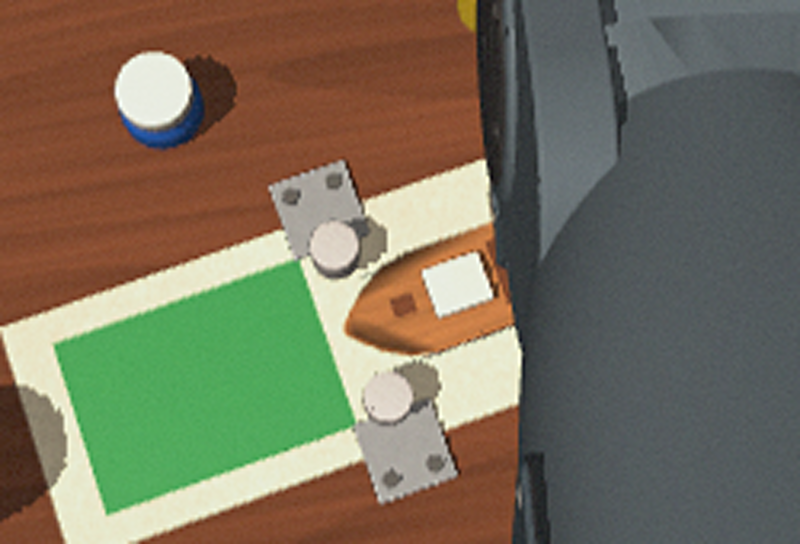

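View pics/scene5.png

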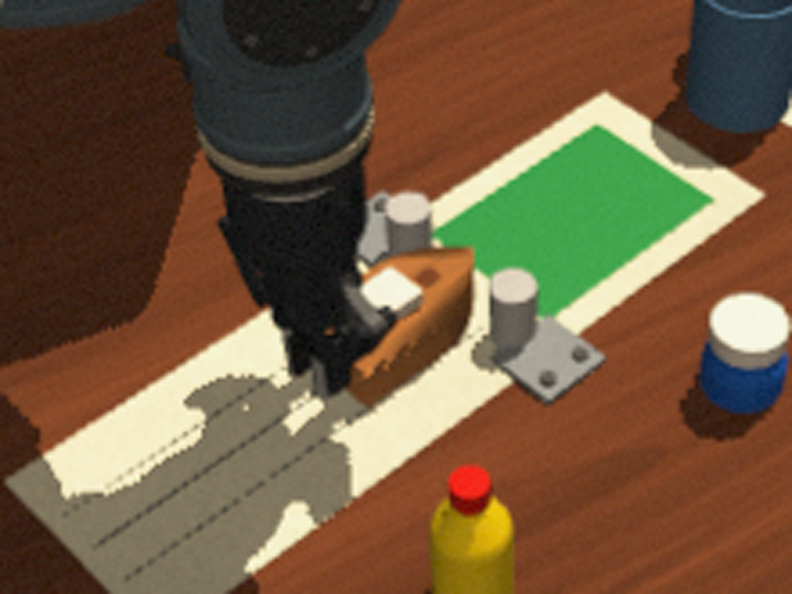

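The hull is entering centred, at y ≈ -0.8 and yaw ≈ 0. The bow, at crop pixel (346,327), is between the posts. I'll push straight with a slight left bias, in small lots, watching the force.

```bash
python3 -m inch '[[[3,-0.1,0],[0,0,0]],[[3,-0.1,0],[0,0,0]],[[3,-0.1,0],[0,0,0]],[[3,-0.1,0],[0,0,0]],[[3,-0.1,0],[0,0,0]],[[3,0,0],[0,0,0]],[[3,0,0],[0,0,0]],[[2,0,0],[0,0,0]],[[0,0,0],[0,0,0]]]'
python3 look.py 6
```

```text
clock: 8.87
tcp_pos: [549.5, -43.7, 13.3]
ee_rot: [-3.142, -0.0, 1.751]
wrist_force: [-0.6, 0.1, -0.2]
grip_width: 0.217
clock 8.8667 tcp [549.45663205 -43.71913537  13.28384247] gauge [[-92.06502959   0.36892936]] yaw rel deg -0.054750470687158055 F [-0.59953711  0.13710658 -0.18700478]
house [29.91663360595703, 34.847999572753906] hull yaw 0.1 origin x -25.5 y 0.1
bow (max x) [3.31246208e+01 3.11423634e-02] y range -30.870724121895872 29.529618873914846
```

View pics/top6.png

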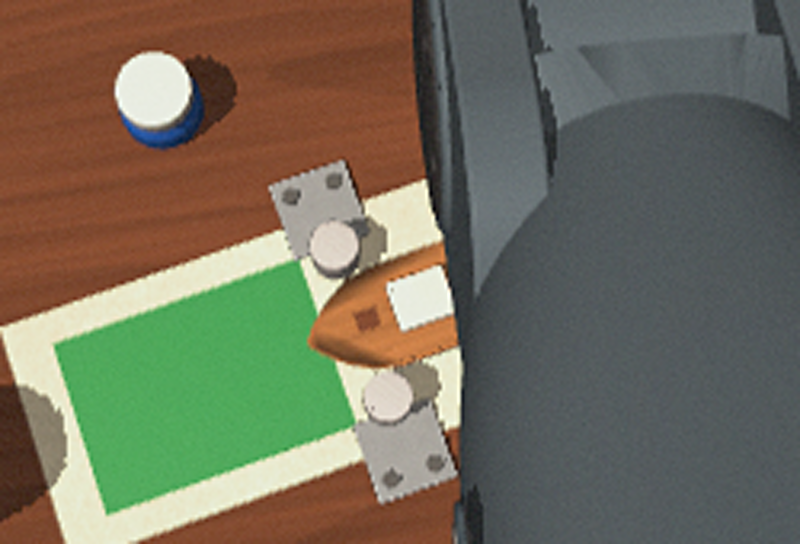

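Centred, with no contact force. Going on through.

```bash
python3 -m inch '[[[3,0,0],[0,0,0]],[[3,0,0],[0,0,0]],[[3,0,0],[0,0,0]],[[3,0,0],[0,0,0]],[[3,0,0],[0,0,0]],[[3,0,0],[0,0,0]],[[3,0,0],[0,0,0]],[[3,0,0],[0,0,0]],[[0,0,0],[0,0,0]],[[0,0,0],[0,0,0]]]'
python3 look.py 7
```

```text
clock: 9.75
tcp_pos: [545.2, -20.4, 13.3]
ee_rot: [-3.142, -0.0, 1.751]
wrist_force: [0.6, -0.4, 0.4]
grip_width: 0.222
clock 9.75 tcp [545.18795955 -20.37249591  13.27947294] gauge [[-68.33136396   0.35295846]] yaw rel deg -0.06233352203998377 F [ 0.62230023 -0.35771997  0.41230396]
house [25.650768280029297, 29.855941772460938] hull yaw 88.9 origin x -8.5 y 11.8
bow (max x) [57.02812327 -0.42093204] y range -29.99122229678175 28.539585290843352
```

View pics/top7.png

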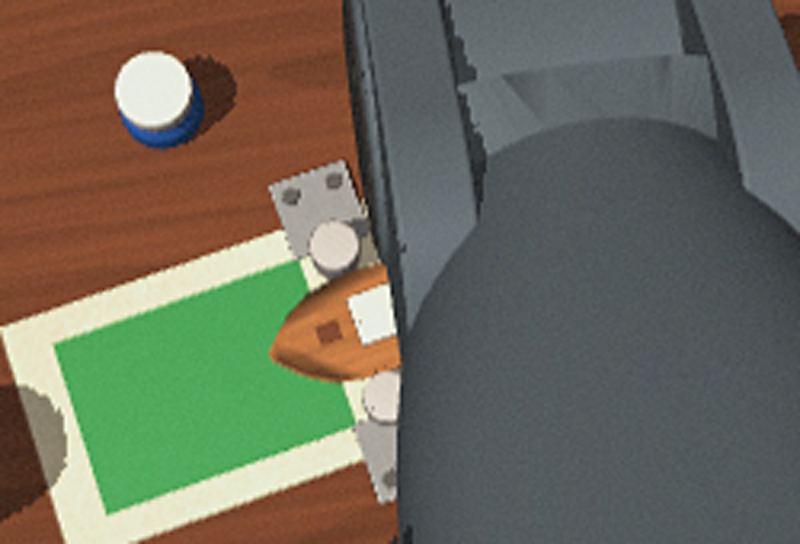

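Half-way: the bow is at x ≈ 57, y ≈ -0.4, so the origin is at about -2 and the heading is straight. The deckhouse fit was partly hidden by the arm and isn't valid here. Before the gripper goes between the posts I'll check knuckle height in the earlier depth data.

```bash
python3 - <<'E'
from h import *
np.set_printoptions(suppress=True,precision=1)
t=gf([558.6,-212.1])[0]
a=np.deg2rad(-3.5); ux=np.array([np.cos(a),np.sin(a)]); uy=np.array([-ux[1],ux[0]])
for n in("scene","top"):
    f=np.load(n+"1.npz"); P,uv=cloud(n,f['d'],f['d']>0); g=gf(P)-t; lx,ly=g@ux,g@uy
    s=(abs(lx)<22)&(abs(ly)>27)&(abs(ly)<70)&(P[:,2]>12)
    print(n,'knuckle lowest z',np.sort(P[s,2])[:15])
    s=(abs(lx)<14)&(abs(ly)<26)&(P[:,2]>6)
    print(n,'finger lowest z',np.sort(P[s,2])[:12])
E
```

```text
scene knuckle lowest z [54.8 55.  55.7 56.6 57.9 58.3 58.5 58.9 59.  60.  60.3 60.4 60.5 60.5
 61. ]
scene finger lowest z [10.2 11.8 12.6 12.6 12.7 12.9 14.2 14.9 15.  15.3 15.7 15.7]
top knuckle lowest z [56.6 56.9 57.8 59.6 60.4 60.5 61.6 61.9 62.1 62.4 62.5 62.7 63.  63.3
 63.4]
top finger lowest z [11.4 13.2 13.8 14.7 15.8 15.8 16.4 16.5 17.2 17.6 18.6 19.4]
```

The knuckles clear the posts by about 13 mm at the present height. Pushing on.

```bash
python3 -m inch '[[[3,0,0],[0,0,0]],[[3,0,0],[0,0,0]],[[3,0,0],[0,0,0]],[[3,0,0],[0,0,0]],[[3,0,0],[0,0,0]],[[3,0,0],[0,0,0]],[[3,0,0],[0,0,0]],[[3,0,0],[0,0,0]],[[3,0,0],[0,0,0]],[[3,0,0],[0,0,0]],[[3,0,0],[0,0,0]],[[3,0,0],[0,0,0]],[[3,0,0],[0,0,0]],[[3,0,0],[0,0,0]],[[0,0,0],[0,0,0]]]'
python3 look.py 8;  python3 - <<'E'
from station import read_camera
import cv2
p,d=read_camera('scene'); cv2.imwrite('pics/scene8.png',cv2.resize(p[120:285,170:390,::-1],None,fx=3.6,fy=3.6,interpolation=cv2.INTER_CUBIC))
E
```

```text
clock: 11.05
tcp_pos: [537.6, 21.3, 13.3]
ee_rot: [-3.142, -0.0, 1.751]
wrist_force: [-0.0, 0.0, 0.9]
grip_width: 0.22
clock 11.05 tcp [537.61883649  21.29394237  13.29312134] gauge [[-25.98307235   0.27614213]] yaw rel deg -0.053014690987406084 F [-0.04894553  0.02329446  0.93648971]Traceback (most recent call last):
  File "look.py", line 7, in <module>
    c,b=hull('top',p,d)
        ~~~~^^^^^^^^^^^
  File "h.py", line 38, in hull
    b=big((k>0)&(h[...,1]<60)&(h[...,2]>150))[0]
      ~~~~~~~~~~~~~~~~~~~~~~~~~~~~~~~~~~~~~~~^^^
IndexError: list index out of range
```

View pics/scene8.png

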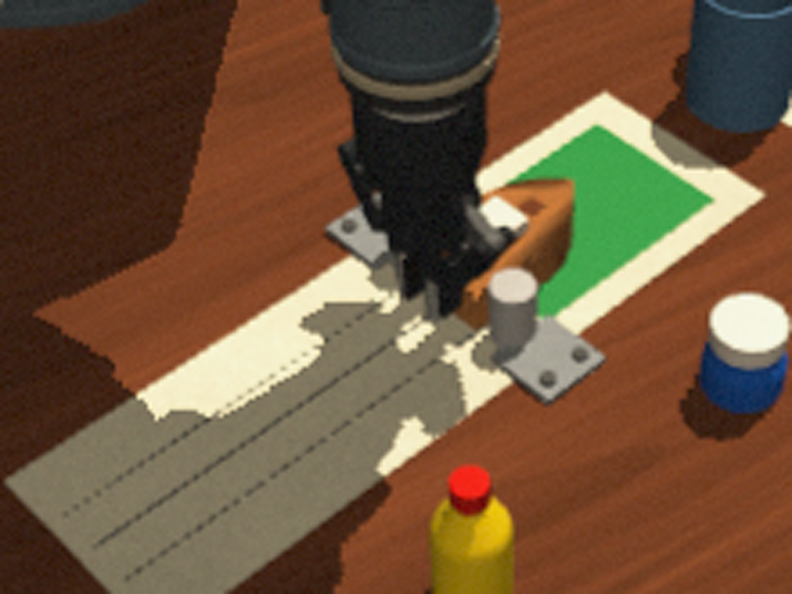

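View pics/top8.png

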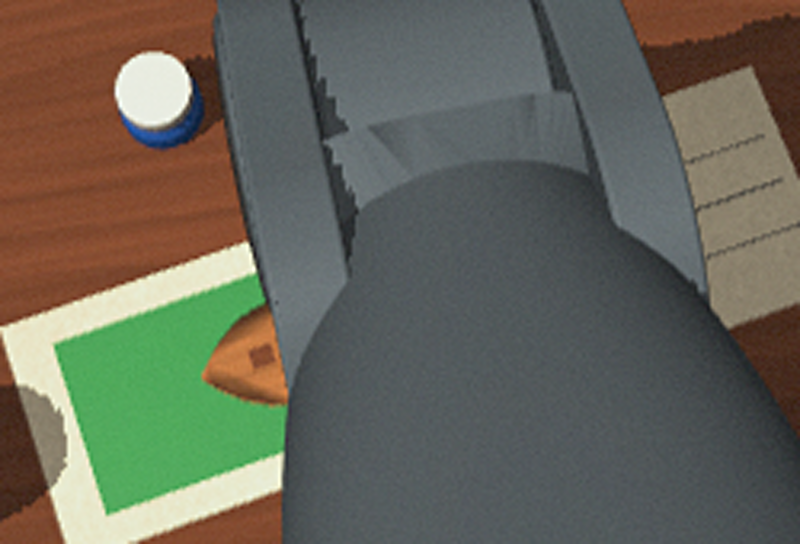

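The hull is straight, with its bow at crop pixel (203,377) well inside the green. The arm stays clear of the other items. I'll push another 54 mm.

```bash
python3 -m inch '[[[3,0,0],[0,0,0]],[[3,0,0],[0,0,0]],[[3,0,0],[0,0,0]],[[3,0,0],[0,0,0]],[[3,0,0],[0,0,0]],[[3,0,0],[0,0,0]],[[3,0,0],[0,0,0]],[[3,0,0],[0,0,0]],[[3,0,0],[0,0,0]],[[3,0,0],[0,0,0]],[[3,0,0],[0,0,0]],[[3,0,0],[0,0,0]],[[3,0,0],[0,0,0]],[[3,0,0],[0,0,0]],[[3,0,0],[0,0,0]],[[3,0,0],[0,0,0]],[[3,0,0],[0,0,0]],[[2,0,0],[0,0,0]],[[1,0,0],[0,0,0]],[[0,0,0],[0,0,0]]]'
```

```text
clock: 12.82
tcp_pos: [528.0, 74.1, 13.3]
ee_rot: [3.142, -0.0, 1.751]
wrist_force: [0.3, -0.1, -0.2]
grip_width: 0.224
```

```bash
python3 -m inch '[[[-4,0,0],[0,0,0]],[[-6,0,0],[0,0,0]],[[-8,0,0],[0,0,0]],[[-8,0,0],[0,0,0]],[[0,0,-20],[0,0,0]],[[0,0,-30],[0,0,0]],[[0,0,-30],[0,0,0]],[[0,0,-30],[0,0,0]],[[-30,0,-20],[0,0,0]],[[-35,0,0],[0,0,0]],[[-35,0,0],[0,0,0]],[[-35,0,0],[0,0,0]],[[-35,0,0],[0,0,0]],[[-35,0,0],[0,0,0]],[[-35,0,0],[0,0,0]],[[0,0,0],[0,0,0]],[[0,0,0],[0,0,0]]]'
python3 look.py 9; python3 - <<'E'
from station import read_camera
from h import *
import cv2
p,d=read_camera('scene'); cv2.imwrite('pics/scene9.png',p[:,:,::-1])
f=np.load('top9.npz');report('top',f['p'],f['d'],'9')
n='top';P,uv=cloud(n,f['d'],f['d']>0)
for a,x,y,z in(("glue",724.9,-67.3,100),("paint",689.8,148.2,55),("mug",479.7,315.8,100)):
    s=(np.hypot(P[:,0]-x,P[:,1]-y)<60)&(abs(P[:,2]-z)<7); print(a,P[s].mean(0))
E
```

```text
clock: 14.23
tcp_pos: [575.3, -190.4, 142.8]
ee_rot: [-3.141, -0.0, 1.748]
wrist_force: [-0.3, 0.7, -0.6]
grip_width: 0.225
clock 14.2333 tcp [ 575.32627351 -190.421457    142.83456057] gauge [[-241.0272134     1.40686577]] yaw rel deg -0.2744746352553439 F [-0.33838426  0.66466649 -0.64966357]
house [30.017974853515625, 34.73165512084961] hull yaw 0.0 origin x 93.7 y 0.1
bow (max x) [152.42972813  -0.44290251] y range -30.8741938683037 29.8158370164612
house world ((518.39404296875, 127.24457550048828), (30.017974853515625, 34.73165512084961), 10.430410385131836) gauge [[81.7  0.1]]
deck rect gauge ((95.49978637695312, -0.7783889770507812), (60.51253890991211, 113.85379028320312), 89.65491485595703)
[[305.  262.   38.6  10.1]
 [308.  271.   38.9  28. ]
 [308.  272.   39.5  29.8]
 [288.  279.   79.2  29.6]
 [276.  283.  102.8  29.1]
 [271.  284.  112.2  27.7]
 [264.  284.  124.6  23.3]
 [258.  283.  134.6  17.8]
 [251.  280.  145.3   8. ]
 [249.  279.  148.3   5. ]
 [246.  277.  152.4  -0.4]
 [246.  276.  151.9  -2.2]
 [251.  266.  137.3 -16.9]
 [254.  262.  129.6 -22.2]
 [259.  257.  117.7 -28.1]
 [266.  253.  102.9 -30.8]
 [283.  247.   68.8 -30.9]
 [298.  242.   38.7 -30.4]]
crop origin 226 222
glue [724.8 -67.4  99.8]
paint [689.3 147.9  54.8]
mug [479.3 315.3  99. ]
```

View pics/top9.png

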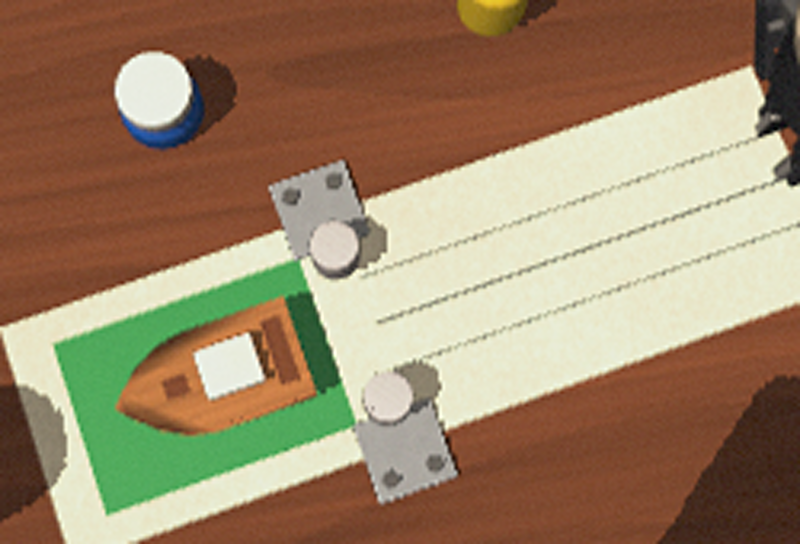

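View pics/scene9.png

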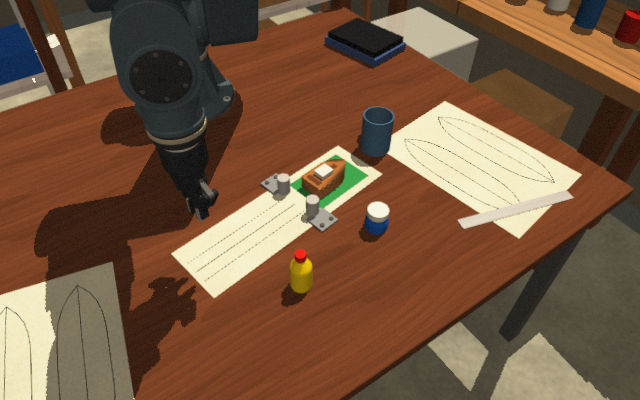

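The hull lies flat inside the green rectangle: stern at x ≈ 39, bow at about 153, y ±31. The bench items haven't moved (under 1 mm in the measurement), and the arm is clear. Handing in.

```bash
python3 -c "
from station import job_done; print(job_done())"
```

```text
the job is handed in; nothing more can be done
None
```

I pushed the hull bow first through the gap between the posts with two part-open fingers on its flat stern. It now lies inside the green rectangle. I then backed the arm off and handed the job in at about 14.3 s; no verdict was reported.

**Final pose:** the last pictures put the hull's origin at gauge (94, 0) mm with yaw about 0°. The stern is at x ≈ 39, the bow at x ≈ 153 and the sides at y ≈ ±31, so every edge is at least 16 mm inside the rectangle.

**Halfway through the gap:** the bow was at x ≈ 57 and y ≈ -0.4, which puts the origin at about -2 mm. The wrist force stayed within its noise of about 1 N every time I read it, at the end of each move.

**Other items:** the glue bottle, paint jar and mug measured less than 1 mm from where they started.

**Checks that failed or disagreed:**
- The automatic deckhouse fit gave a wrong hull pose in one mid-gap picture and failed in the next, because the arm hid the deckhouse. There I relied on the bow point and the tool pose instead.
- Fits of the hull's yaw elsewhere scattered by up to about 1°.
- I judged flatness by eye from the pictures, and did not measure it.

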